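Roll a shaft blank into the V-block and set it against the end stop

TASK

Without gripping or lifting it, push the round metal bar by its side so that it rolls along the bench, up the ramp of the V-block and down into the groove. Slide it along the groove by pushing on its near end until its far end rests against the stop plate, and let go, leaving the bar lying still in the groove. Leave the other things on the bench where they are.

Things in the scene. Friction and masses are not known exactly. Their poses are not given: they have to be found in the camera images.
- bar: plain aluminium round bar, 36 mm diameter, 100 mm long, about 0.2 to 0.4 kg, lying on the -y side of the V-block, within 0.12 rad of parallel to its groove. Origin at its centre, 18 mm above the bench; x along its axis, away from the robot; y and z turn with it as it rolls. Smooth: it rolls when pushed at its side and may roll on a little.
- vblock: steel V-block fixed to the bench, with a lead-in ramp on its -y side. Origin on the bench under the bottom line of the groove, midway along it; x along the groove, away from the robot; y the way the bar rolls in; z up. 90 mm long in x (-45 to +45 mm), y from -90 to +45 mm, back 40 mm high. Its end on the robot's side is open, so the bar sticks out there.
- crest (a point): middle of the crest where the ramp meets the groove: x = 0, y = -20 mm, 14.3 mm above the bench, in the V-block's frame. The ramp rises evenly to it from y = -90 mm (1.5 mm high). Behind it a 30 degree flank falls to the groove bottom (y = 0, 3 mm high), then a 50 degree flank rises to the back (y = 31 to 45 mm). Same axes as the V-block.
- seat (a point): point on the bar's centre line when it lies in the groove: midway along the block, y = -4.1 mm, z = 26.1 mm in the V-block's frame; same axes as the V-block
- stop_face (a point): point on the stop plate that closes the groove's far end, where the middle of the bar's end comes to rest: x = +45 mm, y = -4.1 mm, z = 26.1 mm in the V-block's frame, same axes. The bar's centre is then 50 mm from it. The plate is 6 mm thick, 36 mm high, y from -16 to +45 mm.
- heatsink: finned bare-metal heatsink, 36x50x23 mm; origin under its centre. Bystander.
- spool: upright solder spool, 54 mm across, 46 mm tall; origin under its centre. Bystander.
- bottle: upright solvent bottle with dispenser tip, 52 mm across, 128 mm tall; origin under its centre. Bystander.
- meter: handheld multimeter lying on its back, 148x70x44 mm; origin under its centre. Bystander.
- small_spool: small upright solder spool, 44 mm across, 31 mm tall; origin under its centre. Bystander.
- allen: folded hex-key set, 98x28x18 mm; origin under its centre. Bystander.
Not all that is in view belongs to the job. What is shaped like the bar but pink is not meant.

How it is judged:
By the outcome, as a careful person would: the job done as asked, in the order asked, and still so for the second after the job is handed in, with the robot touching nothing.
It also fails if it takes over 58 s, if anything falls off the work surface, if the arm or the gripper's body presses on something with over 40 N, if the wrist force passes 120 N, or if a joint passes its speed limit or range.

ROBOT

A 6-joint arm with a two-finger parallel gripper is mounted at the origin on a cart in front of the work surface, level with it; the furniture and walls round the work are solid. World frame = base frame: x ahead of the robot, y to its left, z up, the work surface at z = 0. Lengths are in m, angles in rad, forces in N, time in s.
With the tool pointing down it reaches from about 0.4 to 0.825 m from the base axis. Payload 7 kg.
Tool frame: the origin (TCP) lies midway between the tips of the shut fingers; the grasp point (between the pads) lies hold_point_z behind it (hold_point_z is the distance from the TCP to the grasp point, in m); z points along the fingers, y is the line along which they close (so a half turn about z gives the same grasp; the last joint's range is limited). The gripper opens to 88 mm and grips with 3 to 60 N. Pads are 19 mm wide; open, the fingers measure 130 mm over their backs; the gripper's body (78 mm by 193 mm) begins 47 mm behind the grasp point.
Start: joints at [1.601, 0.359, 0.012, 0, -1.224, -0.288], TCP at [0.172, 0.653, 0.188] pointing down, gripper open.
Joint ranges: [-3.07, 3.07], [-1.43, 2.12], [-1.02, 1.25], [-3.03, 1.67], [-3.05, -0], [-3.03, 3.03]. Speed limits (rad/s): [2.39, 2.39, 3.01, 3.14, 3.14, 3.14].

INTERFACE

Orientations are given as [roll, pitch, yaw] about the fixed x, y, z axes, in that order (R = Rz(yaw) Ry(pitch) Rx(roll)).
In Python, from station import * gives the robot as it stands.
- The arm moves only by the tool apply_moves, never from a script. Its argument "steps" is a list of rows, each an object with "translation": the shift along the world's x, y, z scaled (see below), a list of three; "rotation": the turn, a rotation vector about the world's x, y, z scaled (see below), a list of three. A call has exactly 10 rows; each row is the pose to reach, as a shift and turn from the pose commanded when the call began; what a row does not reach only later rows make up. The controller multiplies each number of a shift by 250 mm and each number of a turn by 30 degrees. A row lasts 1/12 s, in which the tool goes at most 41.7 mm and 7.16 degrees, less where a joint would pass 70% of its speed; a pose out of reach is approached as far as the arm can. A call with a number of a shift or a turn outside -1 to 1 is refused whole. A call with a gripper value outside its range is refused whole. "jaw" is the closure, from -1 (fully open) to 1 (shut), so that 0 is half open, set as the call begins (left out, the last holds). The fingers move at their own pace and stop on an object; "newtons" is the grip in N (left out, the last holds). Time passes only in rows, so rows that repeat a pose let the fingers close, or fill a call up. It gives the time, the measured TCP pose, the force, the opening and the grip force at its end, in the units of the state.
- get_state(): the state, without advancing time (a new reading comes with each control period).
- grab_frame(name): name is "side" or "top" or "wrist"; returns the picture (420x560x3 uint8, blue, green, red); there is no depth.
- camera_model(name): a dict with "fx", "fy", "cx", "cy" (pixels), "k1" (the pictures are not rectified: a ray, as slopes to the right and down, at radius r is drawn at 1 + k1 r^2 times it, then the intrinsics apply), "xyz" and "rotation" of the camera in the world. Camera axes: x right, y down, z forward; pixel columns grow to the right and rows downward; lengths in m; the calibration is good to about 2 mm. A picture is of the moment at which its call begins: read the wrist's pose just before it. camera_model takes no time and is no camera call; for the wrist camera it gives the pose at the moment of the call.
- job_done(): hands the job in; it is judged then, once.
The state is a dict: "t": time; "q": joint angles; "qd": joint speeds; "joint_efforts": joint torques, N m; "eef_pos": TCP position; "ee_rot": TCP orientation; "force": force on the tool from outside, world axes, zero at the start; "moment": the same for the moment, N m; "width": finger opening in m; "gripper_force": force on a finger pad.
Only numpy, scipy, OpenCV 4.12 (cv2) and the standard library are available. Lean on these libraries where they do the work, as an engineer would, in place of code of your own. Each camera call takes 0.05 s, during which the arm holds its last target. There are 200 camera calls.

## Working session

There is one attempt and no reset: what is moved stays moved. The work goes in short steps, Python scripts to look and compute and a tool call to move; the robot and the scene stay as the last step left them, time stands still between calls to the robot, and variables do not carry over. Pictures are saved under pics/ and viewed, at most 10 in all, crops included, and the job is handed in when it is done.

Besides the shell and the picture viewer there is one more tool, called as name(argument=value, ...), one argument or row to a line, values as JSON. apply_moves: Moves the arm, as the interface text tells. Shifts and turns lie within -1 to 1; 1 stands for 250 mm of shift or 30 degrees of turn. Its arguments: {"type":"object","properties":{"steps":{"type":"array"},"jaw":{"type":"number"},"newtons":{"type":"number"}},"required":["steps"]}

```bash
mkdir -p pics; python3 - <<'E'
from station import *
import cv2
s=get_state();print(s)
for n in("top","side"):
    c=camera_model(n);print(n,c);cv2.imwrite(f"pics/{n}0.png",grab_frame(n))
E
```

```text
{'t': 0.0, 'q': array([ 1.60108614e+00,  3.59370397e-01,  1.10455263e-02, -3.80128674e-04,
       -1.22408543e+00, -2.88101195e-01]), 'qd': array([-0.00194889,  0.00166075, -0.00083903,  0.00071354, -0.00076015,
       -0.00127334]), 'joint_efforts': array([ 1.19692344e-03, -5.82726717e+01,  2.93046874e+01,  6.99694365e+00,
        6.94389077e-03, -1.56068609e-04]), 'eef_pos': array([0.17197959, 0.65214244, 0.18682219]), 'ee_rot': array([ 3.13994365e+00, -1.16015378e-04, -2.57940742e-01]), 'force': array([-0.6319137 , -0.10976965,  0.00763574]), 'moment': array([-0.02393114, -0.00179086,  0.00676077]), 'gripper_force': 0.0, 'width': 0.08737894042627266}
top {'fx': 390.83752285170044, 'fy': 390.83752285170044, 'cx': 275.48360895798095, 'cy': 211.97535550709665, 'k1': -0.07076330187497228, 'xyz': array([ 0.24283494, -0.04471536,  1.23692606]), 'rotation': array([-2.90184169e+00, -2.02495974e-03, -1.46728076e+00])}
side {'fx': 538.65702648077, 'fy': 538.65702648077, 'cx': 285.372583950865, 'cy': 212.35344211497588, 'k1': 0.07052510358200703, 'xyz': array([-0.42083297, -0.23331443,  1.02187257]), 'rotation': array([-2.34324769,  0.0194655 , -1.36887224])}
```

View pics/top0.png

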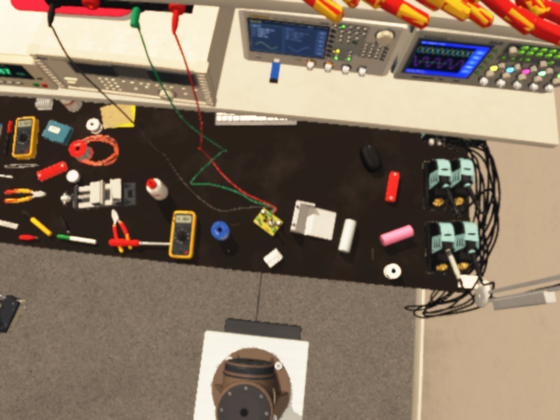

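View pics/side0.png

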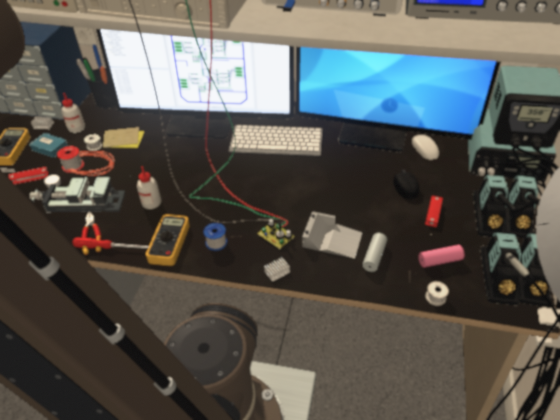

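The top view shows four candidates:
- Silver-grey cylinder at (347,235), with the V-block at (314,220) on its left (+y). It's plain metal, so this is the bar.
- Pink cylinder at (397,236), the decoy.
- Red hex-key set at (392,187).
- White small spool at (392,271).

I'll check the choice in a close crop.

```bash
cat > h.py <<'E'
import numpy as np, cv2
from scipy.spatial.transform import Rotation as R
from station import *
def ray(c,px):
    p=(np.atleast_2d(px).astype(float)-[c["cx"],c["cy"]])/[c["fx"],c["fy"]]
    u=p.copy()
    for _ in range(20): u=p/(1+c["k1"]*(u**2).sum(1,keepdims=True))
    return np.c_[u,np.ones(len(u))]@R.from_euler("xyz",c["rotation"]).as_matrix().T
def cast(c,px,z):
    d=ray(c,px); z=np.asarray(z,float).reshape(-1,1); o=c["xyz"]
    return o+d*(z-o[2])/d[:,2:]
def proj(c,P):
    q=(np.atleast_2d(P)-c["xyz"])@R.from_euler("xyz",c["rotation"]).as_matrix()
    u=q[:,:2]/q[:,2:]; u=u*(1+c["k1"]*(u**2).sum(1,keepdims=True))
    return u*[c["fx"],c["fy"]]+[c["cx"],c["cy"]]
E
python3 - <<'E'
from h import *
a=cv2.imread("pics/top0.png")[190:285,245:415]; b=cv2.imread("pics/side0.png")[195:310,255:475]
a=cv2.resize(a,(530,296),interpolation=cv2.INTER_CUBIC); b=cv2.resize(b,(573,300),interpolation=cv2.INTER_CUBIC)
o=np.zeros((596,573,3),np.uint8);o[:296,:530]=a;o[296:]=b;cv2.imwrite("pics/crop.png",o)
c=camera_model("top");print(cast(c,[[347,235],[314,220],[397,236],[273,257]],0.018).round(3))
c=camera_model("side");print(cast(c,[[375,252],[441,256]],0.018).round(3))
E
```

```text
[[ 0.488 -0.25   0.018]
 [ 0.526 -0.142  0.018]
 [ 0.501 -0.41   0.018]
 [ 0.395 -0.024  0.018]]
[[ 0.487 -0.253  0.018]
 [ 0.504 -0.411  0.018]]
```

View pics/crop.png

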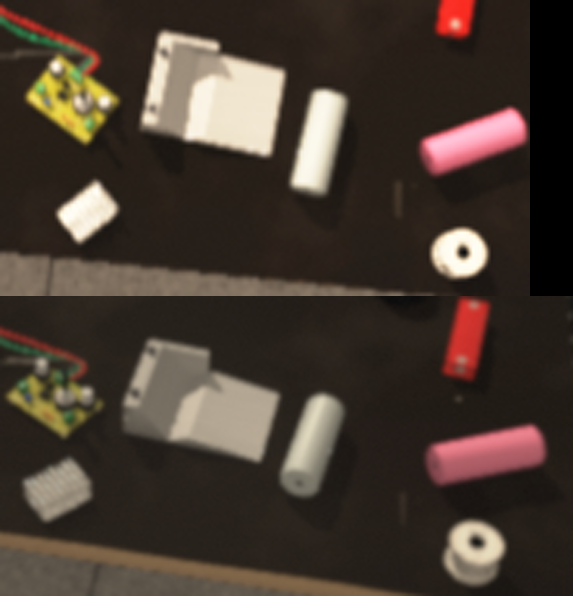

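The crop shows the silver bar (top image 347,235) on the -y side of the V-block, next to its ramp. The pink roller is set apart and clearly a decoy. I'll measure both in the two fixed views.

```bash
python3 - <<'E'
from h import *
s=get_state();w=camera_model("wrist")
Rt=R.from_euler("xyz",s["ee_rot"])
print("wristcam in tool",Rt.inv().apply(w["xyz"]-s["eef_pos"]).round(3),"axis z",(Rt.inv()*R.from_euler("xyz",w["rotation"])).as_matrix().round(2).tolist(),w["fx"])
T=camera_model("top");S=camera_model("side")
f=lambda l:np.array(l)/3.118+[245,190]
g=lambda l:np.array(l)/[2.605,2.609]+[255,195-296/2.609]
ct=cast(T,f([[270,156],[285,70]]),.0015);cs=cast(S,g([[262,461],[280,391]]),.0015)
for c in(ct,cs):
    d=c[1]-c[0];L=np.hypot(*d[:2]);phi=np.arctan2(d[1],d[0]);m=c.mean(0)
    print("ramp edge",c.round(3).tolist(),"len",L.round(4),"phi",phi.round(3),"origin",(m[:2]+.09*np.array([-np.sin(phi),np.cos(phi)])).round(3))
# bar by mask
for n,C,box in(("top",T,(330,215,362,255)),("side",S,(358,230,392,275))):
    im=cv2.imread(f"pics/{n}0.png");x0,y0,x1,y1=box
    m=(im[y0:y1,x0:x1].min(2)>85).astype(np.uint8)
    k,l,st,ce=cv2.connectedComponentsWithStats(m);i=1+st[1:,4].argmax()
    r=cv2.minAreaRect(np.argwhere(l==i)[:,::-1].astype(np.float32)+[x0,y0]);b=cv2.boxPoints(r)
    e=sorted([(b[i]+b[(i+1)%4])/2 for i in range(4)],key=lambda p:p[1])
    P=cast(C,[e[0],e[-1]],.02);d=P[0]-P[1];print(n,"bar rect",r,P.round(3).tolist(),"len",np.hypot(*d[:2]).round(3),"yaw",np.arctan2(d[1],d[0]).round(3),"ctr",cast(C,[r[0]],.018).round(3))
E
```

```text
wristcam in tool [ 0.075  0.    -0.198] axis z [[0.0, -0.96, -0.28], [1.0, 0.0, -0.0], [0.0, -0.28, 0.96]] 302.2283889395996
ramp edge [[0.47, -0.204, 0.002], [0.563, -0.214, 0.002]] len 0.0929 phi -0.1 origin [ 0.525 -0.119]
ramp edge [[0.473, -0.208, 0.002], [0.568, -0.216, 0.002]] len 0.0954 phi -0.08 origin [ 0.528 -0.122]Traceback (most recent call last):
  File "<stdin>", line 17, in <module>
cv2.error: OpenCV(4.12.0) /io/opencv/modules/imgproc/src/convhull.cpp:143: error: (-215:Assertion failed) total >= 0 && (depth == CV_32F || depth == CV_32S) in function 'convexHull'
```

Both views put the V-block near (0.525, -0.12) with yaw about -0.09. The edge length measures 93 to 95 mm against the given 90 mm. The bar is near (0.487, -0.252), about -25 mm along the groove, so its far end clears the stop plate. Next I'll move over for a closer look with the wrist camera.

apply_moves(
  steps=[
    {"translation":[0.1,-0.1,0],"rotation":[0,0,-0.1]},
    {"translation":[0.2,-0.2,0.02],"rotation":[0,0,-0.2]},
    {"translation":[0.3,-0.3,0.04],"rotation":[0,0,-0.3]},
    {"translation":[0.4,-0.4,0.06],"rotation":[0,0,-0.4]},
    {"translation":[0.5,-0.5,0.08],"rotation":[0,0,-0.5]},
    {"translation":[0.6,-0.6,0.08],"rotation":[0,0,-0.6]},
    {"translation":[0.7,-0.7,0.08],"rotation":[0,0,-0.7]},
    {"translation":[0.8,-0.8,0.08],"rotation":[0,0,-0.8]},
    {"translation":[0.9,-0.9,0.08],"rotation":[0,0,-0.9]},
    {"translation":[1,-1,0.08],"rotation":[0,0,-1]},
  ],
)

```text
t: 0.93
eef_pos: [0.4229, 0.4011, 0.2076]
ee_rot: [3.141, 0.0, -0.784]
force: [1.3, 0.2, -0.2]
width: 0.087
gripper_force: 0.0
```

apply_moves(
  steps=[
    {"translation":[0.05,-0.1,0],"rotation":[0,0,-0.1]},
    {"translation":[0.1,-0.2,0],"rotation":[0,0,-0.2]},
    {"translation":[0.15,-0.3,0],"rotation":[0,0,-0.3]},
    {"translation":[0.2,-0.4,0],"rotation":[0,0,-0.4]},
    {"translation":[0.25,-0.5,0],"rotation":[0,0,-0.5]},
    {"translation":[0.3,-0.6,0],"rotation":[0,0,-0.6]},
    {"translation":[0.35,-0.7,0],"rotation":[0,0,-0.7]},
    {"translation":[0.4,-0.8,0],"rotation":[0,0,-0.8]},
    {"translation":[0.44,-0.9,0],"rotation":[0,0,-0.9]},
    {"translation":[0.48,-1,0],"rotation":[0,0,-1]},
  ],
)

```text
t: 1.77
eef_pos: [0.5423, 0.1513, 0.2074]
ee_rot: [3.141, -0.0, -1.308]
force: [0.5, 0.8, 0.2]
width: 0.0878
gripper_force: 0.0
```

apply_moves(
  steps=[
    {"translation":[-0.02,-0.12,0],"rotation":[0,0,-0.08]},
    {"translation":[-0.04,-0.24,0],"rotation":[0,0,-0.16]},
    {"translation":[-0.06,-0.36,0],"rotation":[0,0,-0.24]},
    {"translation":[-0.08,-0.48,0],"rotation":[0,0,-0.32]},
    {"translation":[-0.1,-0.6,0],"rotation":[0,0,-0.4]},
    {"translation":[-0.12,-0.72,0],"rotation":[0,0,-0.48]},
    {"translation":[-0.15,-0.84,0],"rotation":[0,0,-0.56]},
    {"translation":[-0.18,-0.94,0],"rotation":[0,0,-0.64]},
    {"translation":[-0.2,-1,0],"rotation":[0,0,-0.68]},
    {"translation":[-0.2,-1,0],"rotation":[0,0,-0.68]},
  ],
)

```text
t: 2.6
eef_pos: [0.4907, -0.0996, 0.2076]
ee_rot: [3.141, -0.0, -1.665]
force: [-0.6, 1.1, -0.8]
width: 0.0877
gripper_force: 0.0
```

apply_moves(
  steps=[
    {"translation":[0,-0.06,0],"rotation":[0,0,0]},
    {"translation":[0,-0.12,0],"rotation":[0,0,0]},
    {"translation":[0,-0.18,0],"rotation":[0,0,0]},
    {"translation":[0,-0.24,0],"rotation":[0,0,0]},
    {"translation":[0,-0.24,0],"rotation":[0,0,0]},
    {"translation":[0,-0.24,0],"rotation":[0,0,0]},
    {"translation":[0,-0.24,0],"rotation":[0,0,0]},
    {"translation":[0,-0.24,0],"rotation":[0,0,0]},
    {"translation":[0,-0.24,0],"rotation":[0,0,0]},
    {"translation":[0,-0.24,0],"rotation":[0,0,0]},
  ],
)

```text
t: 3.43
eef_pos: [0.4922, -0.1568, 0.2078]
ee_rot: [-3.141, 0.0, -1.66]
force: [-0.6, -0.1, -1.3]
width: 0.0877
gripper_force: 0.0
```

```bash
python3 - <<'E'
from h import *
s=get_state();print(s["t"],s["eef_pos"],s["ee_rot"])
w=camera_model("wrist");np.save("w1.npy",w,allow_pickle=True);print(w)
cv2.imwrite("pics/w1.png",grab_frame("wrist"))
E
```

```text
3.4333 [ 0.49219809 -0.15677646  0.20782507] [-3.14141544e+00  1.07719675e-04 -1.66019218e+00]
{'fx': 302.2283889395996, 'fy': 302.2283889395996, 'cx': 282.09203474764456, 'cy': 204.81773136260907, 'k1': -0.0447155011806601, 'xyz': array([ 0.48604987, -0.2310375 ,  0.40543287]), 'rotation': array([ 2.86222346e+00, -6.84608983e-05,  3.05220675e+00])}
```

View pics/w1.png

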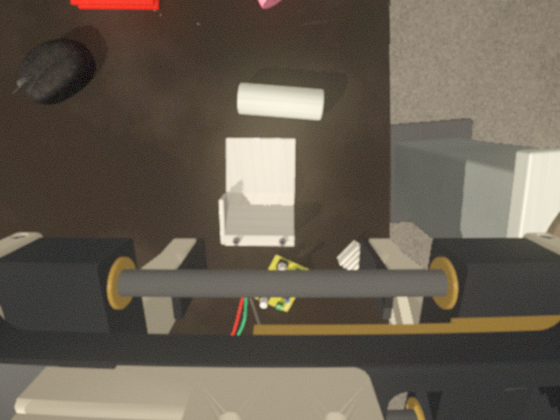

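In the wrist view, up is -y and left is away from the robot. The bar is at (281,101) and the V-block's ramp edge runs from (226,138) to (295,138). The crest is near row 205 and the stop plate is on the left at (222,215). Now I'll measure these precisely.

```bash
python3 - <<'E'
from h import *
w=np.load("w1.npy",allow_pickle=True).item();im=cv2.imread("pics/w1.png")
def comp(x0,y0,x1,y1,t):
    m=(im[y0:y1,x0:x1].min(2)>t).astype(np.uint8)
    k,l,st,_=cv2.connectedComponentsWithStats(m);i=1+st[1:,4].argmax()
    return (np.argwhere(l==i)[:,::-1]+[x0,y0]).astype(np.float32)
p=comp(210,60,350,130,75);r=cv2.minAreaRect(p);b=cv2.boxPoints(r)
e=sorted([(b[i]+b[(i+1)%4])/2 for i in range(4)],key=lambda q:q[0]);print(r)
P=cast(w,[e[0],e[-1]],.02);d=P[0]-P[1];bc=cast(w,[r[0]],.02)[0]
print("bar ends",P.round(4).tolist(),"len",np.linalg.norm(d).round(4),"yaw",np.arctan2(d[1],d[0]).round(3),"ctr",bc.round(4))
# ramp sides, edge
q=comp(205,128,315,235,75)
A=[];B=[]
for y in range(144,188,2):
    xs=q[q[:,1]==y][:,0];A.append([xs.min(),y]);B.append([xs.max()+1,y])
E0=[[x,q[q[:,0]==x][:,1].min()] for x in range(230,292,3)]
ex=cast(w,E0,.0015);sl=np.polyfit(ex[:,0],ex[:,1],1);print("edge yaw",np.arctan(sl[0]).round(3))
def side(L):  # height on ramp from world y distance to edge
    z=np.full(len(L),.008)
    for _ in range(5):
        c=cast(w,L,z); z=.0015+np.clip((c[:,1]-np.polyval(sl,c[:,0]))*12.8/70,0,.0128)
    return c
a,bb=side(A),side(B)
for c in(a,bb): f=np.polyfit(c[:,1],c[:,0],1);print("side yaw",(-np.arctan(f[0])).round(3),c.mean(0).round(4))
phi=np.mean([np.arctan(sl[0])]+[-np.arctan(np.polyfit(c[:,1],c[:,0],1)[0]) for c in(a,bb)])
u=np.array([np.cos(phi),np.sin(phi)]);v=np.array([-u[1],u[0]])
xa,xb=(a[:,:2]@u).mean(),(bb[:,:2]@u).mean();ye=(ex[:,:2]@v).mean()
O=u*(xa+xb)/2+v*(ye+.09);print("phi",phi.round(3),"width",xa-xb,"origin",O.round(4))
rel=bc[:2]-O;print("bar in block",(rel@u).round(4),(rel@v).round(4))
for t in[(-.025,-.17),(-.025,-.125),(-.025,-.03)]:print(t,(O+u*t[0]+v*t[1]).round(4))
E
```

```text
((280.0, 105.5), (47.0, 88.0), 90.0)
bar ends [[0.5406, -0.2514, 0.02], [0.4338, -0.2418, 0.02]] len 0.1073 yaw -0.09 ctr [ 0.4872 -0.2465  0.02  ]
edge yaw 0.034
side yaw -0.09 [ 0.5672 -0.1788  0.0086]
side yaw -0.112 [ 0.4722 -0.1705  0.0106]
phi -0.056 width 0.09530688319766406 origin [ 0.5222 -0.1296]
bar in block -0.0284 -0.1187
(-0.025, -0.17) [ 0.4877 -0.2979]
(-0.025, -0.125) [ 0.4902 -0.253 ]
(-0.025, -0.03) [ 0.4956 -0.1581]
```

The mask was too loose: the rectangle comes out 47 px wide and the edge yaw disagrees with the side yaws. I'll raise the threshold.

```bash
python3 - <<'E'
from h import *
w=np.load("w1.npy",allow_pickle=True).item();im=cv2.imread("pics/w1.png")
print(im[100,225:245].min(1),im[75:125:2,281].min(1),im[130:145,260].min(1),im[165,218:232].min(1))
def comp(x0,y0,x1,y1,t):
    m=(im[y0:y1,x0:x1].min(2)>t).astype(np.uint8)
    k,l,st,_=cv2.connectedComponentsWithStats(m);i=1+st[1:,4].argmax()
    return (np.argwhere(l==i)[:,::-1]+[x0,y0]).astype(np.float32)
p=comp(225,76,340,128,115);r=cv2.minAreaRect(p);b=cv2.boxPoints(r);print(r)
e=sorted([(b[i]+b[(i+1)%4])/2 for i in range(4)],key=lambda q:q[0])
P=cast(w,[e[0],e[-1]],.018);d=P[0]-P[1];bc=cast(w,[r[0]],.018)[0]
print("bar len",np.linalg.norm(d).round(4),"yaw",np.arctan2(d[1],d[0]).round(3),"ctr",bc.round(4),"ends",P[:,:2].round(4).tolist())
q=comp(205,128,315,190,115)
E0=[[x,q[q[:,0]==x][:,1].min()] for x in range(232,292,3)];ex=cast(w,E0,.0015);sl=np.polyfit(ex[:,0],ex[:,1],1)
A=[[q[q[:,1]==y][:,0].min(),y] for y in range(144,188,2)];B=[[q[q[:,1]==y][:,0].max()+1,y] for y in range(144,188,2)]
z=.0015+.0128/70*np.arange(0,.044,.002)*1000*1.17  # ~1.17 mm per px up the ramp
a,bb=cast(w,A,z*1),cast(w,B,z*1)
print("edge yaw",np.arctan(sl[0]).round(3),[(-np.arctan(np.polyfit(c[:,1],c[:,0],1)[0])).round(3) for c in(a,bb)])
phi=np.mean([np.arctan(sl[0])]+[-np.arctan(np.polyfit(c[:,1],c[:,0],1)[0]) for c in(a,bb)])
u=np.array([np.cos(phi),np.sin(phi)]);v=np.array([-u[1],u[0]])
xa,xb=(a[:,:2]@u).mean(),(bb[:,:2]@u).mean();ye=(ex[:,:2]@v).mean()
O=u*(xa+xb)/2+v*(ye+.09);rel=bc[:2]-O
print("phi",phi.round(3),"width",xa-xb,"origin",O.round(4),"bar in block",(rel@u).round(4),(rel@v).round(4))
E
```

```text
[ 63  59  56  58  60  65  62  65  64  61  66 105 173 215 226 224 224 223
 225 226] [ 58  58  60  57  63 103 159 174 184 196 208 215 220 220 226 227 225 225
 221 216 202 131  74  77  82] [ 82  78  83  82  78  80  86 124 175 206 216 217 217 216 218] [ 63  67  62  67  71  71  72 115 171 204 214 213 215 214]
((279.8476257324219, 101.37953186035156), (87.09255981445312, 31.922266006469727), 4.635463714599609)
bar len 0.1063 yaw -0.167 ctr [ 0.487  -0.2514  0.018 ] ends [[0.5392, -0.2603], [0.4344, -0.2426]]
edge yaw -0.107 [np.float64(-0.111), np.float64(-0.109)]
phi -0.109 width 0.09376635131313521 origin [ 0.5259 -0.1204] bar in block -0.0245 -0.1344
```

The numbers now agree. Block yaw is about -0.107 from three edges and its origin is (0.526, -0.120). The bar's centre is at (-25, -134) mm in the block frame with yaw -0.167. I'll set the fingers 44 mm apart along the groove direction and come down behind the bar.

apply_moves(
  steps=[
    {"translation":[-0.004,-0.06,0],"rotation":[0,0,-0.01]},
    {"translation":[-0.008,-0.12,0],"rotation":[0,0,-0.02]},
    {"translation":[-0.012,-0.18,0],"rotation":[0,0,-0.03]},
    {"translation":[-0.016,-0.24,0],"rotation":[0,0,-0.03]},
    {"translation":[-0.02,-0.3,0],"rotation":[0,0,-0.03]},
    {"translation":[-0.025,-0.36,0],"rotation":[0,0,-0.03]},
    {"translation":[-0.03,-0.42,0],"rotation":[0,0,-0.03]},
    {"translation":[-0.035,-0.48,0],"rotation":[0,0,-0.03]},
    {"translation":[-0.04,-0.54,0],"rotation":[0,0,-0.03]},
    {"translation":[-0.04,-0.58,0],"rotation":[0,0,-0.03]},
  ],
  jaw=0,
  newtons=20,
)

```text
t: 4.32
eef_pos: [0.482, -0.3032, 0.2077]
ee_rot: [3.141, -0.0, -1.677]
force: [0.2, 0.2, -0.4]
width: 0.0441
gripper_force: 0.0
```

apply_moves(
  steps="[{\"translation\": [0, 0, -0.09], \"rotation\": [0, 0, 0]}, {\"translation\": [0, 0, -0.18], \"rotation\": [0, 0, 0]}, {\"translation\": [0, 0, -0.27], \"rotation\": [0, 0, 0]}, {\"translation\": [0, 0, -0.36], \"rotation\": [0, 0, 0]}, {\"translation\": [0, 0, -0.45], \"rotation\": [0, 0, 0]}, {\"translation\": [0, 0, -0.54], \"rotation\": [0, 0, 0]}, {\"translation\": [0, 0, -0.62], \"rotation\": [0, 0, 0]}, {\"translation\": [0, 0, -0.68], \"rotation\": [0, 0, 0]}, {\"translation\": [0, 0, -0.7, 0][0], \"rotation\": [0, 0, 0]}]",
)

```text
apply_moves: Invalid argument: steps='[{"translation": [0, 0, -0.09], "rotation": [0, 0, 0]}, {"translation": [0, 0, -0.18], "rotation": [0, 0, 0]}, {"translation": [0, 0, -0.27], "rotation": [0, 0, 0]}, {"translation": [0, 0, -0.36], "r...(502 chars total, truncated) is not valid JSON
```

The second call was malformed and refused. I'll resend the descent, 0.195 m down.

apply_moves(
  steps=[
    {"translation":[0,0,-0.09],"rotation":[0,0,0]},
    {"translation":[0,0,-0.18],"rotation":[0,0,0]},
    {"translation":[0,0,-0.27],"rotation":[0,0,0]},
    {"translation":[0,0,-0.36],"rotation":[0,0,0]},
    {"translation":[0,0,-0.45],"rotation":[0,0,0]},
    {"translation":[0,0,-0.54],"rotation":[0,0,0]},
    {"translation":[0,0,-0.63],"rotation":[0,0,0]},
    {"translation":[0,0,-0.71],"rotation":[0,0,0]},
    {"translation":[0,0,-0.76],"rotation":[0,0,0]},
    {"translation":[0,0,-0.79],"rotation":[0,0,0]},
  ],
)

```text
t: 5.15
eef_pos: [0.4813, -0.3018, 0.0084]
ee_rot: [3.139, 0.0, -1.677]
force: [-0.1, 0.2, 0.3]
width: 0.0437
gripper_force: 0.0
```

apply_moves(
  steps=[
    {"translation":[0.002,0.016,0.004],"rotation":[0,0,0]},
    {"translation":[0.003,0.032,0.004],"rotation":[0,0,0]},
    {"translation":[0.005,0.048,0.004],"rotation":[0,0,0]},
    {"translation":[0.007,0.064,0.004],"rotation":[0,0,0]},
    {"translation":[0.008,0.08,0.004],"rotation":[0,0,0]},
    {"translation":[0.01,0.096,0.006],"rotation":[0,0,0]},
    {"translation":[0.012,0.112,0.006],"rotation":[0,0,0]},
    {"translation":[0.013,0.128,0.006],"rotation":[0,0,0]},
    {"translation":[0.015,0.144,0.008],"rotation":[0,0,0]},
    {"translation":[0.017,0.16,0.008],"rotation":[0,0,0]},
  ],
)

```text
t: 5.98
eef_pos: [0.4864, -0.2619, 0.0124]
ee_rot: [-3.141, -0.0, -1.677]
force: [-0.6, -1.7, -1.2]
width: 0.0439
gripper_force: 0.0
```

```bash
python3 - <<'E'
from h import *
s=get_state();print(s["t"],s["eef_pos"],s["force"])
a=grab_frame("top")[190:285,265:415];b=grab_frame("wrist")
a=cv2.resize(a,(450,285));b=cv2.resize(b,(400,300))
o=np.zeros((585,450,3),np.uint8);o[:285]=a;o[285:,:400]=b;cv2.imwrite("pics/p1.png",o)
E
```

```text
5.9833 [ 0.48641792 -0.26192514  0.01239167] [-0.64120738 -1.71362152 -1.23143362]
```

View pics/p1.png

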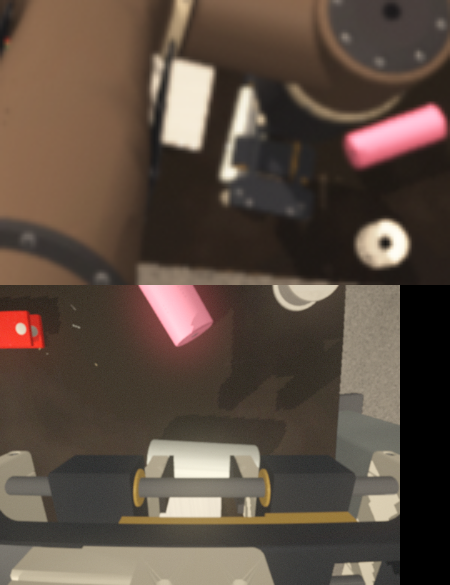

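The fingers are now behind the bar: it shows at about (205,455) in the wrist half, between the fingers and the ramp. Contact force is 1.7 N. I'll keep pushing, and raise the fingers with the ramp.

apply_moves(
  steps=[
    {"translation":[0.002,0.016,0],"rotation":[0,0,0]},
    {"translation":[0.003,0.032,0],"rotation":[0,0,0]},
    {"translation":[0.005,0.048,0],"rotation":[0,0,0]},
    {"translation":[0.007,0.064,0.002],"rotation":[0,0,0]},
    {"translation":[0.008,0.08,0.004],"rotation":[0,0,0]},
    {"translation":[0.01,0.096,0.006],"rotation":[0,0,0]},
    {"translation":[0.012,0.112,0.008],"rotation":[0,0,0]},
    {"translation":[0.013,0.128,0.01],"rotation":[0,0,0]},
    {"translation":[0.015,0.144,0.012],"rotation":[0,0,0]},
    {"translation":[0.017,0.16,0.014],"rotation":[0,0,0]},
  ],
)

```text
t: 6.92
eef_pos: [0.4907, -0.2219, 0.0159]
ee_rot: [-3.142, 0.0, -1.677]
force: [-0.3, 0.4, -0.1]
width: 0.044
gripper_force: 0.0
```

apply_moves(
  steps=[
    {"translation":[0.001,0.012,0.002],"rotation":[0,0,0]},
    {"translation":[0.003,0.024,0.004],"rotation":[0,0,0]},
    {"translation":[0.004,0.036,0.006],"rotation":[0,0,0]},
    {"translation":[0.005,0.048,0.008],"rotation":[0,0,0]},
    {"translation":[0.006,0.06,0.01],"rotation":[0,0,0]},
    {"translation":[0.008,0.072,0.012],"rotation":[0,0,0]},
    {"translation":[0.009,0.084,0.014],"rotation":[0,0,0]},
    {"translation":[0.01,0.096,0.016],"rotation":[0,0,0]},
    {"translation":[0.011,0.108,0.018],"rotation":[0,0,0]},
    {"translation":[0.013,0.12,0.02],"rotation":[0,0,0]},
  ],
)

```text
t: 7.75
eef_pos: [0.4938, -0.192, 0.0208]
ee_rot: [3.142, 0.0, -1.677]
force: [-0.5, -0.4, 0.3]
width: 0.0441
gripper_force: 0.0
```

```bash
python3 - <<'E'
from h import *
s=get_state();print(s["t"],s["eef_pos"],s["force"])
b=grab_frame("wrist");a=grab_frame("side")[180:300,255:400]
a=cv2.resize(a,(362,300));b=b[180:420,120:440]
o=np.zeros((540,400,3),np.uint8);o[:300,:362]=a;o[300:,:320]=b;cv2.imwrite("pics/p2.png",o)
E
```

```text
7.75 [ 0.49382044 -0.1920252   0.02079985] [-0.47942269 -0.35378647  0.34881085]
```

View pics/p2.png

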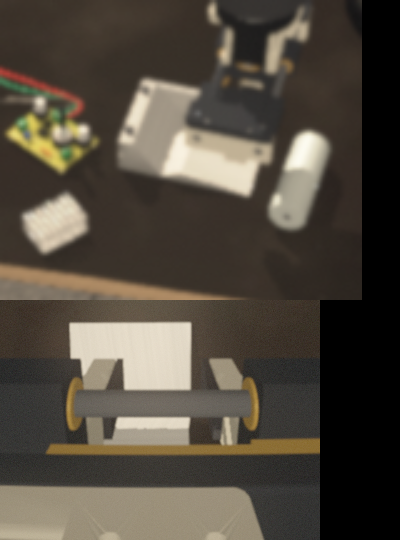

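The bar is not in front of the fingers. It shows at (300,180) in the side crop, on the -y side of the gripper, so the fingers passed it. I need to know where the finger tips really are when open, so I'll project the TCP into the side view and look.

```bash
python3 - <<'E'
from h import *
s=get_state();p=s["eef_pos"];S=camera_model("side");w=camera_model("wrist")
R0=R.from_euler("xyz",s["ee_rot"])
im=grab_frame("side");wi=grab_frame("wrist")
cv2.imwrite("pics/wraw.png",wi);cv2.imwrite("pics/sraw.png",im)
for yy in(-.022,.022):
    for zz in(0,-.02,-.04):
        P=p+R0.apply([0,yy,zz]);a=proj(S,P)[0];b=proj(w,P)[0];print(yy,zz,a.round(1),b.round(1))
        cv2.circle(wi,tuple(int(v) for v in b),2,(0,0,255),-1)
x0,y0=310,190;c=cv2.resize(im[y0:y0+90,x0:x0+90],(540,540),interpolation=cv2.INTER_CUBIC)
for yy in(-.022,.022):
    for zz in(0,-.02,-.04):
        a=(proj(S,p+R0.apply([0,yy,zz]))[0]-[x0,y0])*6;cv2.circle(c,tuple(int(v) for v in a),3,(0,0,255),-1)
m=(im[225:285,350:400].min(2)>75).astype(np.uint8);k,l,st,ce=cv2.connectedComponentsWithStats(m);i=1+st[1:,4].argmax()
print(st[i],cast(S,[ce[i]+[350,225]],.02).round(4))
o=np.zeros((540,790,3),np.uint8);o[:,:540]=c;o[:480,540:]=cv2.resize(wi[160:300,190:263],(250,480));cv2.imwrite("pics/p3.png",o)
E
```

```text
-0.022 0 [352.5 239.6] [251.2 229.4]
-0.022 -0.02 [353.  234.2] [248.1 240.6]
-0.022 -0.04 [353.5 228.6] [244.4 254.2]
0.022 0 [348.6 252.2] [314.3 229.4]
0.022 -0.02 [349.1 246.7] [317.6 240.6]
0.022 -0.04 [349.6 241.2] [321.5 254.2]
[ 12   7  25  40 629] [[ 0.4865 -0.2516  0.02  ]]
```

View pics/p3.png

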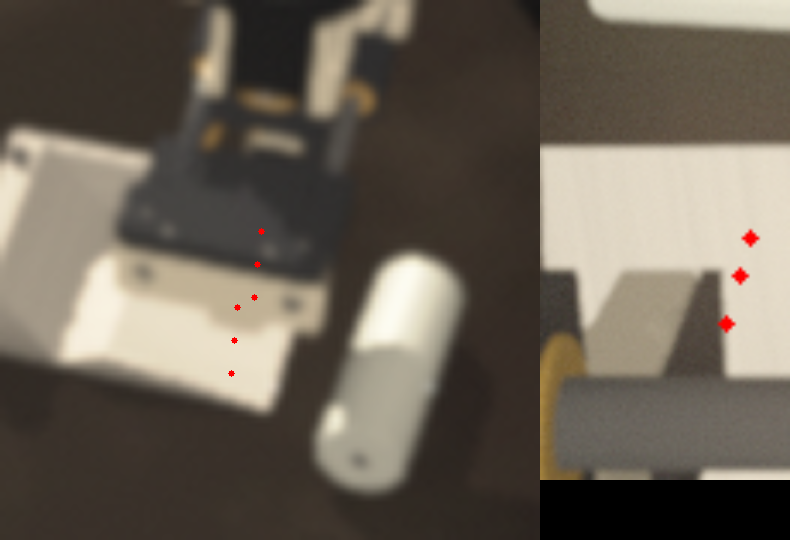

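With the jaws half open, the tips sit about 20 mm or more behind the TCP (wrist row 240 against the projected 229). So they skimmed over the top of the bar, which hasn't moved: (0.4865, -0.2516). I'll go back over it, shut the fingers so the tips are at the TCP (a blunt pusher about 42 mm wide), and come down behind the bar again.

apply_moves(
  steps=[
    {"translation":[0,0,0.1],"rotation":[0,0,0]},
    {"translation":[0,0,0.2],"rotation":[0,0,0]},
    {"translation":[0,0,0.28],"rotation":[0,0,0]},
    {"translation":[-0.007,-0.06,0.28],"rotation":[0,0,0]},
    {"translation":[-0.014,-0.14,0.28],"rotation":[0,0,0]},
    {"translation":[-0.023,-0.22,0.28],"rotation":[0,0,0]},
    {"translation":[-0.032,-0.3,0.28],"rotation":[0,0,0]},
    {"translation":[-0.041,-0.38,0.28],"rotation":[0,0,0]},
    {"translation":[-0.05,-0.44,0.28],"rotation":[0,0,0]},
    {"translation":[-0.05,-0.45,0.28],"rotation":[0,0,0]},
  ],
  jaw=1,
)

```text
t: 8.78
eef_pos: [0.4807, -0.3069, 0.0905]
ee_rot: [3.141, -0.0, -1.679]
force: [0.2, -0.1, 0.3]
width: 0.0007
gripper_force: 0.0
```

apply_moves(
  steps=[
    {"translation":[0,0,0],"rotation":[0,0,0]},
    {"translation":[0,0,-0.04],"rotation":[0,0,0]},
    {"translation":[0,0,-0.08],"rotation":[0,0,0]},
    {"translation":[0,0,-0.12],"rotation":[0,0,0]},
    {"translation":[0,0,-0.16],"rotation":[0,0,0]},
    {"translation":[0,0,-0.2],"rotation":[0,0,0]},
    {"translation":[0,0,-0.24],"rotation":[0,0,0]},
    {"translation":[0,0,-0.28],"rotation":[0,0,0]},
    {"translation":[0,0,-0.31],"rotation":[0,0,0]},
    {"translation":[0,0,-0.31],"rotation":[0,0,0]},
  ],
)

```text
t: 9.62
eef_pos: [0.4801, -0.3044, 0.0112]
ee_rot: [3.139, 0.001, -1.677]
force: [0.0, -1.0, 0.3]
width: 0.0005
gripper_force: 0.0
```

apply_moves(
  steps=[
    {"translation":[0.002,0.016,0],"rotation":[0,0,0]},
    {"translation":[0.003,0.032,0],"rotation":[0,0,0]},
    {"translation":[0.005,0.048,0],"rotation":[0,0,0]},
    {"translation":[0.007,0.064,0],"rotation":[0,0,0]},
    {"translation":[0.008,0.08,0],"rotation":[0,0,0]},
    {"translation":[0.01,0.096,0],"rotation":[0,0,0]},
    {"translation":[0.012,0.112,0],"rotation":[0,0,0]},
    {"translation":[0.013,0.128,0],"rotation":[0,0,0]},
    {"translation":[0.015,0.144,0],"rotation":[0,0,0]},
    {"translation":[0.017,0.16,0],"rotation":[0,0,0]},
  ],
)

```text
t: 10.45
eef_pos: [0.4857, -0.2644, 0.0133]
ee_rot: [-3.142, 0.0, -1.677]
force: [-0.4, -0.1, 0.1]
width: 0.0002
gripper_force: 0.0
```

```bash
python3 - <<'E'
from h import *
s=get_state();print(s["t"],s["eef_pos"],s["force"]);S=camera_model("side")
im=grab_frame("side")
print("tcp px",proj(S,s["eef_pos"]))
m=(im[200:300,320:400].min(2)>75).astype(np.uint8);k,l,st,ce=cv2.connectedComponentsWithStats(m)
for i in range(1,k):
    if st[i][4]>150:print(st[i]+[320,200,0,0,0],cast(S,[ce[i]+[320,200]],.02).round(4))
cv2.imwrite("pics/p4.png",cv2.resize(im[190:300,290:410],(600,550),interpolation=cv2.INTER_CUBIC))
E
```

```text
10.45 [ 0.48566511 -0.26440063  0.01329225] [-0.43239611 -0.12173702  0.05238439]
tcp px [[379.34030284 254.43051183]]
[ 320  212   78   60 2021] [[ 0.5055 -0.19    0.02  ]]
```

View pics/p4.png

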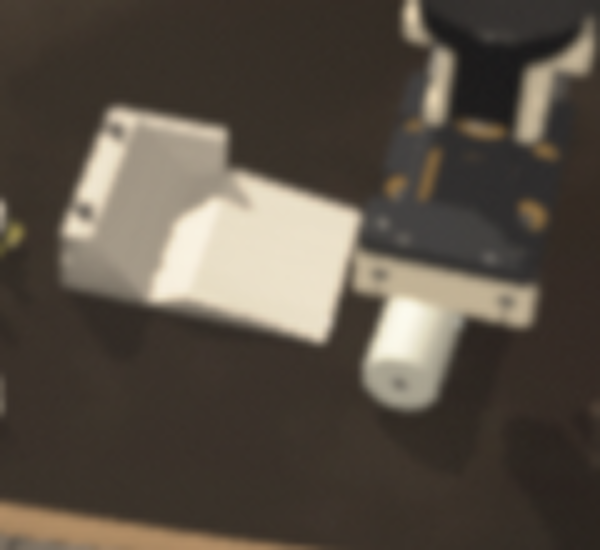

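```bash
python3 - <<'E'
from h import *
S=camera_model("side")
print(proj(S,[[.4375,-.2431,.018],[.4375,-.2331,.018],[.4375,-.2231,.018]]))
a=cv2.imread("pics/side0.png")
for n,im in(("old",a),("new",grab_frame("side"))):
    g=im[255:275,350:392].min(2);print(n);[print(255+r,np.flatnonzero(g[r]>75)[[0,-1]]+350) for r in range(2,16,3) if (g[r]>75).any()]
E
```

```text
[[369.03003815 266.73877146]
 [364.84774523 266.13902033]
 [360.67766817 265.54137961]]
old
257 [350 380]
260 [363 379]
263 [363 378]
266 [363 377]
269 [366 376]
new
257 [350 381]
260 [363 380]
263 [362 379]
266 [362 377]
269 [365 377]
```

```bash
python3 - <<'E'
import station
print([k for k in dir(station) if not k.startswith("_")]); print(getattr(station,"hold_point_z",None))
E
```

```text
['Unreachable', 'camera_model', 'get_state', 'grab_frame', 'hold_point_z', 'job_done']
0.0188
```

apply_moves(
  steps=[
    {"translation":[0.001,0.008,-0.004],"rotation":[0,0,0]},
    {"translation":[0.002,0.016,-0.008],"rotation":[0,0,0]},
    {"translation":[0.003,0.024,-0.008],"rotation":[0,0,0]},
    {"translation":[0.003,0.032,-0.008],"rotation":[0,0,0]},
    {"translation":[0.004,0.04,-0.008],"rotation":[0,0,0]},
    {"translation":[0.005,0.048,-0.008],"rotation":[0,0,0]},
    {"translation":[0.006,0.056,-0.008],"rotation":[0,0,0]},
    {"translation":[0.007,0.064,-0.008],"rotation":[0,0,0]},
    {"translation":[0.008,0.072,-0.008],"rotation":[0,0,0]},
    {"translation":[0.009,0.08,-0.008],"rotation":[0,0,0]},
  ],
)

```text
t: 11.38
eef_pos: [0.4879, -0.2446, 0.0113]
ee_rot: [-3.142, -0.0, -1.677]
force: [1.0, -0.7, -0.3]
width: 0.0005
gripper_force: 0.0
```

```bash
python3 - <<'E'
from h import *
im=grab_frame("side");print(get_state()["force"])
g=im[255:275,335:392].min(2);[print(255+r,np.flatnonzero(g[r]>75)[[0,-1]]+335) for r in range(2,16,3) if (g[r]>75).any()]
E
```

```text
[-0.08769885  0.61866332  1.20451277]
257 [348 381]
260 [363 380]
263 [362 379]
266 [362 377]
269 [365 376]
```

The bar still hasn't moved, although the TCP reads past its centre. I need a look that shows the gripper geometry. I'll compare the wrist and side pictures with projected points.

```bash
python3 - <<'E'
from h import *
s=get_state();p=s["eef_pos"];R0=R.from_euler("xyz",s["ee_rot"]);S=camera_model("side");w=camera_model("wrist");T=camera_model("top")
wi=grab_frame("wrist");si=grab_frame("side");ti=grab_frame("top")
pts=[(p,(0,0,255)),([.487,-.2514,.018],(0,255,0)),([.437,-.243,.018],(0,255,0)),([.537,-.26,.018],(0,255,0))]
x=[(-.039,-.0965),(.039,-.0965),(.039,.0965),(-.039,.0965)]
pts+=[(p+R0.apply([a,b,-.066]),(255,100,0)) for a,b in x]
def mk(c,im,x0,y0,x1,y1,W,H):
    o=cv2.resize(im[y0:y1,x0:x1],(W,H),interpolation=cv2.INTER_CUBIC)
    for P,col in pts:
        a=(proj(c,P)[0]-[x0,y0])*[W/(x1-x0),H/(y1-y0)];cv2.circle(o,tuple(int(v) for v in a),3,col,-1)
    return o
A=mk(w,wi,80,130,480,430 if 0 else 420,400,290);B=mk(S,si,310,180,430,290,400,300);C=mk(T,ti,300,190,400,270,400,300)
o=np.zeros((600,800,3),np.uint8);o[:290,:400]=A;o[300:,:400]=B;o[300:,400:]=C
print([proj(c,p)[0].round(0) for c in(w,S,T)]);cv2.imwrite("pics/p5.png",o)
E
```

```text
[array([283., 229.]), array([371., 253.]), array([345., 235.])]
```

View pics/p5.png

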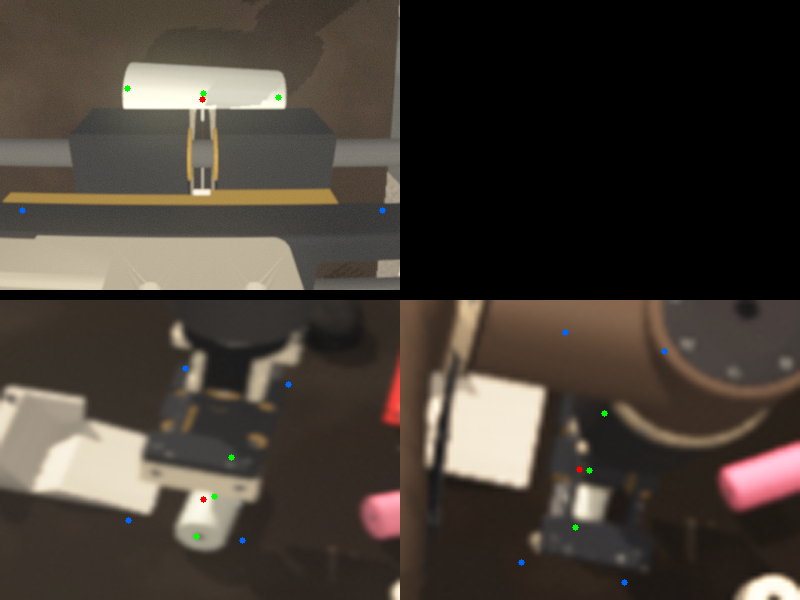

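The marked pictures are informative. In the wrist part the TCP (red, 202,99) projects onto the bar, and the bar lies unmoved there. The visible finger tips end at row 108, so the real tips stop well above the reported TCP. I infer an offset of at least 25 mm. I'll back off behind the bar and come down slowly until I feel the bench.

apply_moves(
  steps=[
    {"translation":[0,0,0.08],"rotation":[0,0,0]},
    {"translation":[0,0,0.14],"rotation":[0,0,0]},
    {"translation":[-0.006,-0.06,0.14],"rotation":[0,0,0]},
    {"translation":[-0.012,-0.12,0.14],"rotation":[0,0,0]},
    {"translation":[-0.018,-0.18,0.14],"rotation":[0,0,0]},
    {"translation":[-0.025,-0.24,0.14],"rotation":[0,0,0]},
    {"translation":[-0.025,-0.24,0.1],"rotation":[0,0,0]},
    {"translation":[-0.025,-0.24,0.05],"rotation":[0,0,0]},
    {"translation":[-0.025,-0.24,0.01],"rotation":[0,0,0]},
    {"translation":[-0.025,-0.24,0],"rotation":[0,0,0]},
  ],
)

```text
t: 12.42
eef_pos: [0.4801, -0.3042, 0.0091]
ee_rot: [3.139, 0.001, -1.677]
force: [0.3, -0.3, -0.6]
width: 0.0007
gripper_force: 0.0
```

apply_moves(
  steps=[
    {"translation":[0,0,-0.006],"rotation":[0,0,0]},
    {"translation":[0,0,-0.012],"rotation":[0,0,0]},
    {"translation":[0,0,-0.018],"rotation":[0,0,0]},
    {"translation":[0,0,-0.024],"rotation":[0,0,0]},
    {"translation":[0,0,-0.03],"rotation":[0,0,0]},
    {"translation":[0,0,-0.036],"rotation":[0,0,0]},
    {"translation":[0,0,-0.042],"rotation":[0,0,0]},
    {"translation":[0,0,-0.048],"rotation":[0,0,0]},
    {"translation":[0,0,-0.048],"rotation":[0,0,0]},
    {"translation":[0,0,-0.048],"rotation":[0,0,0]},
  ],
)

```text
t: 13.25
eef_pos: [0.4815, -0.3048, -0.0008]
ee_rot: [3.141, -0.0, -1.677]
force: [0.0, -0.5, 0.1]
width: 0.0006
gripper_force: 0.0
```

There's no contact at z = -0.001, so the tips are indeed short of the TCP. I'll keep going down in small steps.

apply_moves(
  steps=[
    {"translation":[0,0,-0.006],"rotation":[0,0,0]},
    {"translation":[0,0,-0.012],"rotation":[0,0,0]},
    {"translation":[0,0,-0.018],"rotation":[0,0,0]},
    {"translation":[0,0,-0.024],"rotation":[0,0,0]},
    {"translation":[0,0,-0.03],"rotation":[0,0,0]},
    {"translation":[0,0,-0.036],"rotation":[0,0,0]},
    {"translation":[0,0,-0.04],"rotation":[0,0,0]},
    {"translation":[0,0,-0.04],"rotation":[0,0,0]},
    {"translation":[0,0,-0.04],"rotation":[0,0,0]},
    {"translation":[0,0,-0.04],"rotation":[0,0,0]},
  ],
)

```text
t: 14.08
eef_pos: [0.4817, -0.3049, -0.0107]
ee_rot: [-3.142, -0.0, -1.677]
force: [-0.4, 0.0, 0.5]
width: 0.0006
gripper_force: 0.0
```

apply_moves(
  steps=[
    {"translation":[0,0,-0.004],"rotation":[0,0,0]},
    {"translation":[0,0,-0.008],"rotation":[0,0,0]},
    {"translation":[0,0,-0.012],"rotation":[0,0,0]},
    {"translation":[0,0,-0.016],"rotation":[0,0,0]},
    {"translation":[0,0,-0.02],"rotation":[0,0,0]},
    {"translation":[0,0,-0.024],"rotation":[0,0,0]},
    {"translation":[0,0,-0.028],"rotation":[0,0,0]},
    {"translation":[0,0,-0.032],"rotation":[0,0,0]},
    {"translation":[0,0,-0.032],"rotation":[0,0,0]},
    {"translation":[0,0,-0.032],"rotation":[0,0,0]},
  ],
)

```text
t: 14.92
eef_pos: [0.4816, -0.3048, -0.0188]
ee_rot: [3.141, 0.0, -1.677]
force: [0.4, 0.1, 0.7]
width: 0.0004
gripper_force: 0.0
```

apply_moves(
  steps=[
    {"translation":[0,0,-0.004],"rotation":[0,0,0]},
    {"translation":[0,0,-0.008],"rotation":[0,0,0]},
    {"translation":[0,0,-0.012],"rotation":[0,0,0]},
    {"translation":[0,0,-0.016],"rotation":[0,0,0]},
    {"translation":[0,0,-0.02],"rotation":[0,0,0]},
    {"translation":[0,0,-0.024],"rotation":[0,0,0]},
    {"translation":[0,0,-0.024],"rotation":[0,0,0]},
    {"translation":[0,0,-0.024],"rotation":[0,0,0]},
    {"translation":[0,0,-0.024],"rotation":[0,0,0]},
    {"translation":[0,0,-0.024],"rotation":[0,0,0]},
  ],
)

```text
t: 15.75
eef_pos: [0.4816, -0.3049, -0.0247]
ee_rot: [-3.141, -0.0, -1.677]
force: [-0.5, 0.1, 0.1]
width: 0.0007
gripper_force: 0.0
```

There's still no bench contact at -0.025. The body should still clear the bar here (nominally 41 mm up), so I'll try the push at this height.

apply_moves(
  steps=[
    {"translation":[0.002,0.016,0],"rotation":[0,0,0]},
    {"translation":[0.003,0.032,0],"rotation":[0,0,0]},
    {"translation":[0.005,0.048,0],"rotation":[0,0,0]},
    {"translation":[0.007,0.064,0],"rotation":[0,0,0]},
    {"translation":[0.008,0.08,0],"rotation":[0,0,0]},
    {"translation":[0.01,0.092,0],"rotation":[0,0,0]},
    {"translation":[0.011,0.104,0],"rotation":[0,0,0]},
    {"translation":[0.012,0.116,0],"rotation":[0,0,0]},
    {"translation":[0.013,0.128,0],"rotation":[0,0,0]},
    {"translation":[0.015,0.14,0],"rotation":[0,0,0]},
  ],
)

```text
t: 16.58
eef_pos: [0.4853, -0.2695, -0.0247]
ee_rot: [3.142, 0.0, -1.677]
force: [-0.7, -0.3, -0.8]
width: 0.0004
gripper_force: 0.0
```

```bash
python3 - <<'E'
from h import *
im=grab_frame("side");s=get_state();print(s["t"],s["force"],s["eef_pos"])
g=im[255:275,335:392].min(2);[print(255+r,np.flatnonzero(g[r]>75)[[0,-1]]+335) for r in range(2,16,3) if (g[r]>75).any()]
w=camera_model("wrist");wi=grab_frame("wrist");cv2.imwrite("pics/wr2.png",wi)
m=(wi[:235].min(2)>130).astype(np.uint8);k,l,st,ce=cv2.connectedComponentsWithStats(m)
for i in range(1,k):
    if st[i][4]>1500:print(st[i])
for dy in(0,.01,.02):print("bar top line",dy,proj(w,[[.5392,-.2603+dy,.03],[.4344,-.2426+dy,.03],[.487,-.2694+dy,.018]]).round(0).tolist())
E
```

```text
16.6333 [-0.77033974  0.57117962 -0.03960023] [ 0.48542922 -0.26919909 -0.02473979]
257 [348 388]
260 [358 391]
263 [358 391]
266 [359 391]
269 [362 371]
[ 178    0  122   93 6598]
[ 403    0  110   34 2435]
[ 509    0   51  209 8285]
bar top line 0 [[186.0, 290.0], [381.0, 301.0], [280.0, 256.0]]
bar top line 0.01 [[189.0, 306.0], [381.0, 316.0], [282.0, 272.0]]
bar top line 0.02 [[193.0, 321.0], [381.0, 331.0], [284.0, 287.0]]
```

The bar moved: its left edge in the side view shifted about 5 px, roughly 12 mm towards the block. The contact height works, so I'll keep pushing and raise the tool at the same rate as the bar climbs.

apply_moves(
  steps=[
    {"translation":[0.002,0.016,0],"rotation":[0,0,0]},
    {"translation":[0.003,0.032,0],"rotation":[0,0,0]},
    {"translation":[0.005,0.048,0],"rotation":[0,0,0]},
    {"translation":[0.007,0.064,0],"rotation":[0,0,0]},
    {"translation":[0.008,0.08,0],"rotation":[0,0,0]},
    {"translation":[0.01,0.096,0.002],"rotation":[0,0,0]},
    {"translation":[0.012,0.112,0.004],"rotation":[0,0,0]},
    {"translation":[0.013,0.128,0.006],"rotation":[0,0,0]},
    {"translation":[0.015,0.144,0.009],"rotation":[0,0,0]},
    {"translation":[0.017,0.16,0.012],"rotation":[0,0,0]},
  ],
)

```text
t: 17.52
eef_pos: [0.49, -0.2298, -0.0213]
ee_rot: [-3.141, -0.0, -1.677]
force: [0.1, -3.7, 3.3]
width: 0.0001
gripper_force: 2.0
```

```bash
python3 - <<'E'
from h import *
im=grab_frame("side");s=get_state();print(s["t"],s["force"],s["eef_pos"])
g=im[245:275,325:392].min(2);[print(245+r,np.flatnonzero(g[r]>75)[[0,-1]]+325) for r in range(2,26,3) if (g[r]>75).any()]
S=camera_model("side");O=np.array([.5259,-.1204]);u=np.array([.9945,-.105]);v=np.array([.105,.9945])
for y,z in((-.122,.018),(-.1,.018),(-.084,.021),(-.07,.024)):print(y,proj(S,[[*(O-.0745*u+y*v),z]]).round(1))
E
```

```text
17.5667 [ 0.70745816  0.75109468 -0.44559707] [ 0.48996469 -0.22912508 -0.02130983]
247 [325 370]
250 [325 361]
253 [332 374]
256 [343 379]
259 [343 379]
262 [344 358]
265 [349 355]
-0.122 [[365.2 265.7]]
-0.1 [[356.2 263.7]]
-0.084 [[349.8 261.4]]
-0.07 [[344.2 259.3]]
```

The bar's near end is now at about (350,260), which matches block y = -84 mm, so it's on the ramp and going as planned. I'll continue up to the crest.

apply_moves(
  steps=[
    {"translation":[0.002,0.015,0.003],"rotation":[0,0,0]},
    {"translation":[0.003,0.03,0.006],"rotation":[0,0,0]},
    {"translation":[0.005,0.045,0.009],"rotation":[0,0,0]},
    {"translation":[0.006,0.06,0.012],"rotation":[0,0,0]},
    {"translation":[0.008,0.075,0.015],"rotation":[0,0,0]},
    {"translation":[0.009,0.09,0.018],"rotation":[0,0,0]},
    {"translation":[0.011,0.105,0.02],"rotation":[0,0,0]},
    {"translation":[0.012,0.12,0.022],"rotation":[0,0,0]},
    {"translation":[0.014,0.135,0.025],"rotation":[0,0,0]},
    {"translation":[0.015,0.15,0.028],"rotation":[0,0,0]},
  ],
)

```text
t: 18.4
eef_pos: [0.4933, -0.1919, -0.0148]
ee_rot: [3.141, 0.0, -1.677]
force: [0.0, -2.9, 2.0]
width: 0.0008
gripper_force: 1.6
```

```bash
python3 - <<'E'
from h import *
im=grab_frame("side");s=get_state();print(s["t"],s["force"],s["eef_pos"])
g=im[235:275,300:392].min(2);[print(235+r,np.flatnonzero(g[r]>75)[[0,-1]]+300) for r in range(2,36,3) if (g[r]>75).any()]
S=camera_model("side");O=np.array([.5259,-.1204]);u=np.array([.9945,-.105]);v=np.array([.105,.9945])
for y,z in((-.084,.021),(-.06,.025),(-.047,.0275),(-.035,.03),(-.004,.026)):print(y,proj(S,[[*(O-.0745*u+y*v),z]]).round(1))
E
```

```text
18.45 [0.53357413 0.62876394 0.89152414] [ 0.49344796 -0.19139186 -0.01464233]
237 [302 334]
240 [302 329]
243 [302 354]
246 [303 351]
249 [314 363]
252 [327 363]
255 [328 362]
258 [331 353]
-0.084 [[349.8 261.4]]
-0.06 [[340.2 258.2]]
-0.047 [[335.1 256.3]]
-0.035 [[330.3 254.6]]
-0.004 [[317.9 252.9]]
```

The bar is at about -47 mm. The next push takes it over the crest.

apply_moves(
  steps=[
    {"translation":[0.002,0.014,0.003],"rotation":[0,0,0]},
    {"translation":[0.003,0.028,0.006],"rotation":[0,0,0]},
    {"translation":[0.004,0.042,0.009],"rotation":[0,0,0]},
    {"translation":[0.006,0.056,0.012],"rotation":[0,0,0]},
    {"translation":[0.007,0.07,0.014],"rotation":[0,0,0]},
    {"translation":[0.009,0.084,0.017],"rotation":[0,0,0]},
    {"translation":[0.01,0.096,0.02],"rotation":[0,0,0]},
    {"translation":[0.011,0.108,0.022],"rotation":[0,0,0]},
    {"translation":[0.013,0.12,0.022],"rotation":[0,0,0]},
    {"translation":[0.014,0.132,0.022],"rotation":[0,0,0]},
  ],
)

```text
t: 19.28
eef_pos: [0.4968, -0.1587, -0.0094]
ee_rot: [3.141, 0.0, -1.677]
force: [0.7, 0.5, 0.0]
width: 0.0002
gripper_force: 0.0
```

```bash
python3 - <<'E'
from h import *
im=grab_frame("side");s=get_state();print(s["t"],s["force"],s["eef_pos"])
cv2.imwrite("pics/s4.png",im)
g=im[235:275,290:392].min(2);[print(235+r,np.flatnonzero(g[r]>75)[[0,-1]]+290) for r in range(2,36,2) if (g[r]>75).any()]
E
```

```text
19.3333 [ 0.51239079  0.2868489  -0.09379472] [ 0.49683828 -0.15845973 -0.0094086 ]
237 [302 361]
239 [302 360]
241 [302 360]
243 [302 359]
245 [303 359]
247 [305 358]
249 [311 357]
251 [311 357]
253 [313 356]
255 [315 356]
257 [349 355]
```

The near end is now centred at about column 318, which matches the seated prediction of 317.9, so the bar has dropped into the groove. I'll back off, lift clear and move round to the bar's near end.

apply_moves(
  steps=[
    {"translation":[-0.004,-0.04,0],"rotation":[0,0,0]},
    {"translation":[-0.008,-0.08,0],"rotation":[0,0,0]},
    {"translation":[-0.01,-0.1,0.04],"rotation":[0,0,0]},
    {"translation":[-0.01,-0.1,0.1],"rotation":[0,0,0]},
    {"translation":[-0.01,-0.1,0.17],"rotation":[0,0,0]},
    {"translation":[-0.01,-0.1,0.24],"rotation":[0,0,0]},
    {"translation":[-0.01,-0.1,0.28],"rotation":[0,0,0]},
    {"translation":[-0.08,-0.05,0.28],"rotation":[0,0,0]},
    {"translation":[-0.16,0.03,0.28],"rotation":[0,0,0]},
    {"translation":[-0.24,0.11,0.28],"rotation":[0,0,0]},
  ],
)

```text
t: 20.17
eef_pos: [0.4359, -0.1322, 0.0604]
ee_rot: [3.141, 0.0, -1.679]
force: [-0.3, 0.4, 1.0]
width: 0.0005
gripper_force: 0.0
```

apply_moves(
  steps=[
    {"translation":[-0.07,0.04,0],"rotation":[0,0,0]},
    {"translation":[-0.11,0.075,0],"rotation":[0,0,0]},
    {"translation":[-0.11,0.075,0],"rotation":[0,0,0]},
    {"translation":[-0.11,0.075,-0.02],"rotation":[0,0,0]},
    {"translation":[-0.11,0.075,-0.06],"rotation":[0,0,0]},
    {"translation":[-0.11,0.075,-0.1],"rotation":[0,0,0]},
    {"translation":[-0.11,0.075,-0.13],"rotation":[0,0,0]},
    {"translation":[-0.11,0.075,-0.15],"rotation":[0,0,0]},
    {"translation":[-0.11,0.075,-0.16],"rotation":[0,0,0]},
    {"translation":[-0.11,0.075,-0.16],"rotation":[0,0,0]},
  ],
)

```text
t: 21.0
eef_pos: [0.4091, -0.1134, 0.02]
ee_rot: [3.14, -0.0, -1.677]
force: [-0.3, 0.2, 0.3]
width: 0.0006
gripper_force: 0.0
```

```bash
python3 - <<'E'
from h import *
s=get_state();print(s["t"],s["force"],s["eef_pos"])
O=np.array([.5259,-.1204]);u=np.array([.9945,-.105]);v=np.array([.105,.9945])
r=s["eef_pos"][:2]-O;print("tool in block",r@u,r@v)
S=camera_model("side");T=camera_model("top");im=grab_frame("side");t=grab_frame("top")
for x in(-.08,-.07,-.06,-.055):print(x,proj(S,[[*(O+x*u-.0041*v),.026]]).round(1),proj(T,[[*(O+x*u-.0041*v),.026]]).round(1))
a=cv2.resize(im[180:280,270:390],(480,400),interpolation=cv2.INTER_CUBIC);b=cv2.resize(t[190:260,290:360],(320,320),interpolation=cv2.INTER_CUBIC)
o=np.zeros((400,800,3),np.uint8);o[:,:480]=a;o[:320,480:]=b;cv2.imwrite("pics/p6.png",o)
E
```

```text
21.0 [-0.29935108  0.24062742  0.25548342] [ 0.40909752 -0.11341507  0.0200388 ]
tool in block -0.11689347977172514 -0.005317746201393682
-0.08 [[317.4 254.6]] [[304.1 243.4]]
-0.07 [[318.5 251.6]] [[304.7 240.4]]
-0.06 [[319.5 248.7]] [[305.3 237.3]]
-0.055 [[320.  247.3]] [[305.6 235.8]]
```

View pics/p6.png

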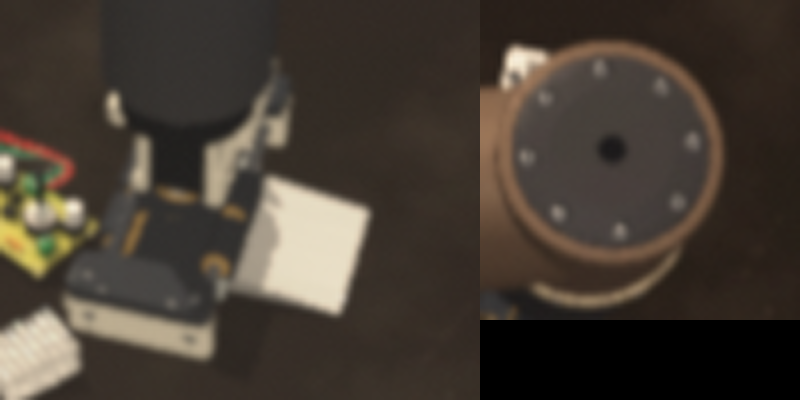

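The side part shows the ramp empty (about 310,245) and the gripper in front of the block, clear of the heatsink. The bar is hidden below the gripper. I'll lower and push along the groove, then feel for the stop.

apply_moves(
  steps=[
    {"translation":[0,0,-0.02],"rotation":[0,0,0]},
    {"translation":[0,0,-0.04],"rotation":[0,0,0]},
    {"translation":[0,0,-0.06],"rotation":[0,0,0]},
    {"translation":[0,0,-0.08],"rotation":[0,0,0]},
    {"translation":[0,0,-0.1],"rotation":[0,0,0]},
    {"translation":[0,0,-0.12],"rotation":[0,0,0]},
    {"translation":[0,0,-0.13],"rotation":[0,0,0]},
    {"translation":[0,0,-0.13],"rotation":[0,0,0]},
    {"translation":[0,0,-0.13],"rotation":[0,0,0]},
    {"translation":[0,0,-0.13],"rotation":[0,0,0]},
  ],
)

```text
t: 21.93
eef_pos: [0.4095, -0.113, -0.0116]
ee_rot: [-3.141, 0.0, -1.677]
force: [-0.1, 0.1, 0.1]
width: 0.0005
gripper_force: 0.0
```

apply_moves(
  steps=[
    {"translation":[0.01,-0.001,0],"rotation":[0,0,0]},
    {"translation":[0.02,-0.002,0],"rotation":[0,0,0]},
    {"translation":[0.03,-0.003,0],"rotation":[0,0,0]},
    {"translation":[0.04,-0.004,0],"rotation":[0,0,0]},
    {"translation":[0.05,-0.005,0],"rotation":[0,0,0]},
    {"translation":[0.06,-0.006,0],"rotation":[0,0,0]},
    {"translation":[0.07,-0.007,0],"rotation":[0,0,0]},
    {"translation":[0.08,-0.008,0],"rotation":[0,0,0]},
    {"translation":[0.09,-0.009,0],"rotation":[0,0,0]},
    {"translation":[0.1,-0.01,0],"rotation":[0,0,0]},
  ],
)

```text
t: 22.77
eef_pos: [0.4346, -0.1156, -0.0118]
ee_rot: [3.142, -0.0, -1.677]
force: [0.3, -1.1, -0.5]
width: 0.0004
gripper_force: 0.0
```

apply_moves(
  steps=[
    {"translation":[0.006,-0.001,0],"rotation":[0,0,0]},
    {"translation":[0.012,-0.001,0],"rotation":[0,0,0]},
    {"translation":[0.018,-0.002,0],"rotation":[0,0,0]},
    {"translation":[0.024,-0.002,0],"rotation":[0,0,0]},
    {"translation":[0.03,-0.003,0],"rotation":[0,0,0]},
    {"translation":[0.036,-0.004,0],"rotation":[0,0,0]},
    {"translation":[0.042,-0.004,0],"rotation":[0,0,0]},
    {"translation":[0.048,-0.005,0],"rotation":[0,0,0]},
    {"translation":[0.054,-0.006,0],"rotation":[0,0,0]},
    {"translation":[0.06,-0.006,0],"rotation":[0,0,0]},
  ],
)

```text
t: 23.6
eef_pos: [0.4495, -0.1171, -0.0118]
ee_rot: [3.141, -0.0, -1.677]
force: [-1.5, -0.9, 0.4]
width: 0.0
gripper_force: 0.7
```

The tool now reads 1.5 N of sliding contact. I'll continue more slowly until it meets the stop.

apply_moves(
  steps=[
    {"translation":[0.003,0,0],"rotation":[0,0,0]},
    {"translation":[0.006,-0.001,0],"rotation":[0,0,0]},
    {"translation":[0.009,-0.001,0],"rotation":[0,0,0]},
    {"translation":[0.012,-0.001,0],"rotation":[0,0,0]},
    {"translation":[0.014,-0.001,0],"rotation":[0,0,0]},
    {"translation":[0.016,-0.002,0],"rotation":[0,0,0]},
    {"translation":[0.018,-0.002,0],"rotation":[0,0,0]},
    {"translation":[0.02,-0.002,0],"rotation":[0,0,0]},
    {"translation":[0.022,-0.002,0],"rotation":[0,0,0]},
    {"translation":[0.024,-0.002,0],"rotation":[0,0,0]},
  ],
)

```text
t: 24.43
eef_pos: [0.4542, -0.1177, -0.0119]
ee_rot: [3.14, -0.0, -1.677]
force: [-5.9, 1.6, 2.4]
width: 0.0002
gripper_force: 2.9
```

apply_moves(
  steps=[
    {"translation":[0.002,0,0],"rotation":[0,0,0]},
    {"translation":[0.004,0,0],"rotation":[0,0,0]},
    {"translation":[0.006,-0.001,0],"rotation":[0,0,0]},
    {"translation":[0.008,-0.001,0],"rotation":[0,0,0]},
    {"translation":[0.01,-0.001,0],"rotation":[0,0,0]},
    {"translation":[0.01,-0.001,0],"rotation":[0,0,0]},
    {"translation":[0.01,-0.001,0],"rotation":[0,0,0]},
    {"translation":[0.01,-0.001,0],"rotation":[0,0,0]},
    {"translation":[0.01,-0.001,0],"rotation":[0,0,0]},
    {"translation":[0.01,-0.001,0],"rotation":[0,0,0]},
  ],
)

```text
t: 25.27
eef_pos: [0.4541, -0.118, -0.0125]
ee_rot: [3.136, -0.001, -1.678]
force: [-9.9, 3.1, 4.3]
width: 0.0004
gripper_force: 5.3
```

Pushing 2.5 mm further gave no travel and the force rose to 10 N, so the bar is against the stop. I'll back straight off, lift, and move clear to check with the side and top cameras.

apply_moves(
  steps=[
    {"translation":[-0.006,0.001,0],"rotation":[0,0,0]},
    {"translation":[-0.012,0.001,0],"rotation":[0,0,0]},
    {"translation":[-0.018,0.002,0],"rotation":[0,0,0]},
    {"translation":[-0.03,0.003,0],"rotation":[0,0,0]},
    {"translation":[-0.045,0.005,0],"rotation":[0,0,0]},
    {"translation":[-0.06,0.006,0],"rotation":[0,0,0]},
    {"translation":[-0.09,0.01,0],"rotation":[0,0,0]},
    {"translation":[-0.12,0.012,0],"rotation":[0,0,0]},
    {"translation":[-0.15,0.015,0],"rotation":[0,0,0]},
    {"translation":[-0.16,0.016,0],"rotation":[0,0,0]},
  ],
)

```text
t: 26.1
eef_pos: [0.416, -0.1138, -0.0118]
ee_rot: [3.141, 0.0, -1.677]
force: [-0.6, 0.3, 0.4]
width: 0.0006
gripper_force: 0.0
```

apply_moves(
  steps=[
    {"translation":[0,0,0.1],"rotation":[0,0,0]},
    {"translation":[0,0,0.2],"rotation":[0,0,0]},
    {"translation":[0,0,0.32],"rotation":[0,0,0]},
    {"translation":[0,0,0.44],"rotation":[0,0,0]},
    {"translation":[0,0,0.56],"rotation":[0,0,0]},
    {"translation":[0,0,0.68],"rotation":[0,0,0]},
    {"translation":[0,0,0.8],"rotation":[0,0,0]},
    {"translation":[0,0,0.9],"rotation":[0,0,0]},
    {"translation":[0,0,0.9],"rotation":[0,0,0]},
    {"translation":[0,0,0.9],"rotation":[0,0,0]},
  ],
)

```text
t: 26.93
eef_pos: [0.4185, -0.1136, 0.2146]
ee_rot: [-3.138, 0.001, -1.677]
force: [0.2, 0.6, -1.4]
width: 0.0004
gripper_force: 0.0
```

apply_moves(
  steps=[
    {"translation":[0.06,0.1,0],"rotation":[0,0,0]},
    {"translation":[0.12,0.2,0],"rotation":[0,0,0]},
    {"translation":[0.18,0.3,0],"rotation":[0,0,0]},
    {"translation":[0.24,0.4,0],"rotation":[0,0,0]},
    {"translation":[0.3,0.5,0],"rotation":[0,0,0]},
    {"translation":[0.36,0.6,0],"rotation":[0,0,0]},
    {"translation":[0.4,0.7,0],"rotation":[0,0,0]},
    {"translation":[0.4,0.8,0],"rotation":[0,0,0]},
    {"translation":[0.4,0.9,0],"rotation":[0,0,0]},
    {"translation":[0.4,0.95,0],"rotation":[0,0,0]},
  ],
)

```text
t: 27.77
eef_pos: [0.5172, 0.1256, 0.2114]
ee_rot: [3.139, -0.001, -1.676]
force: [-0.3, 0.3, 0.4]
width: 0.0003
gripper_force: 0.0
```

```bash
python3 - <<'E'
from h import *
s=get_state();print(s["t"],s["force"],s["eef_pos"])
O=np.array([.5259,-.1204]);u=np.array([.9945,-.105]);v=np.array([.105,.9945])
S=camera_model("side");im=grab_frame("side");T=camera_model("top");t=grab_frame("top")
for x in(-.075,-.065,-.06,-.055,-.045,.045):print(x,proj(S,[[*(O+x*u-.0041*v),.026]]).round(1),proj(T,[[*(O+x*u-.0041*v),.026]]).round(1), "y±18 top",proj(T,[[*(O+x*u+dy*v),.03] for dy in(-.022,.014)]).round(0).tolist())
W=lambda g,y0,y1,x0,x1:[print(y,*g[y,x0:x1].min(1)) for y in range(y0,y1,2)]
W(im,228,264,300,338);print();W(t,204,250,288,322)
a=cv2.imread("pics/top0.png")
d=(cv2.absdiff(a,t).max(2)>60).astype(np.uint8);k,l,st,c=cv2.connectedComponentsWithStats(cv2.morphologyEx(d,cv2.MORPH_OPEN,np.ones((3,3))))
print([st[i].tolist() for i in range(1,k)])
E
```

```text
27.7667 [-0.2582164   0.2700409   0.41099812] [0.51716205 0.12555209 0.21144482]
-0.075 [[317.9 253.1]] [[304.4 241.9]] y±18 top [[310.0, 243.0], [299.0, 241.0]]
-0.065 [[319.  250.2]] [[305.  238.8]] y±18 top [[311.0, 240.0], [299.0, 237.0]]
-0.06 [[319.5 248.7]] [[305.3 237.3]] y±18 top [[311.0, 238.0], [300.0, 236.0]]
-0.055 [[320.  247.3]] [[305.6 235.8]] y±18 top [[311.0, 237.0], [300.0, 234.0]]
-0.045 [[321.1 244.4]] [[306.2 232.7]] y±18 top [[312.0, 234.0], [301.0, 231.0]]
0.045 [[330.  219.9]] [[311.5 205.7]] y±18 top [[317.0, 206.0], [306.0, 204.0]]
228 39 37 40 44 70 120 166 185 187 185 176 158 134 122 120 120 121 124 134 158 186 207 221 226 225 216 200 186 174 162 150 139 129 123 122 126 129 135
230 39 38 42 57 88 120 136 147 160 171 161 137 123 120 120 121 123 130 151 182 205 219 225 224 217 202 188 175 164 152 141 131 123 120 123 126 127 128
232 38 42 57 94 122 116 96 97 126 148 139 125 121 121 121 123 128 145 174 199 216 222 223 218 205 191 178 166 155 144 134 125 120 122 126 128 128 128
234 39 50 85 135 169 168 152 143 139 134 125 122 121 121 123 125 138 165 194 212 22
[... 5133 characters left out ...]
6, 4, 18], [222, 137, 3, 3, 9], [175, 138, 13, 3, 39], [185, 142, 40, 28, 189], [110, 145, 4, 6, 21], [77, 153, 5, 4, 16], [227, 153, 6, 13, 62], [216, 167, 3, 3, 9], [220, 172, 7, 7, 29], [105, 179, 17, 26, 295], [121, 179, 9, 13, 65], [148, 178, 5, 4, 17], [220, 180, 7, 9, 36], [300, 205, 14, 31, 168], [189, 211, 7, 7, 34], [309, 215, 8, 20, 87], [338, 218, 18, 34, 402], [62, 251, 12, 48, 189], [132, 260, 87, 160, 2778], [0, 296, 19, 36, 456], [72, 301, 3, 4, 12], [280, 339, 27, 40, 670], [225, 359, 34, 15, 217], [241, 358, 12, 4, 39], [230, 375, 3, 3, 9], [278, 376, 10, 16, 73], [233, 379, 12, 6, 44], [285, 399, 9, 12, 67], [114, 413, 16, 7, 69], [297, 417, 4, 3, 12], [107, 418, 3, 2, 6]]
```

The side view puts the centre mark on the bar's near end at about (320, 246.5). The prediction for a bar seated against the stop is (320.0, 247.3), so it's in place. Near the work, the top picture changed only where the bar was and in the groove. I'll hand it in.

```bash
python3 -c "
from station import *
print(job_done())"
```

```text
the job is handed in; nothing more can be done
None
```

The bar was rolled up the ramp into the groove and slid against the stop plate, the arm is clear, and the job was handed in at about 28 s; I saw no sign of the other things on the bench moving.

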